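# Check a gravity goniometer on its ridge block

### The job

Check that the gravity goniometer's pointer swings freely: pick the instrument up by its black stem, stand the middle of its foot level on the blue rounded ridge of the check block, dial facing you and square to the ridge (the dial's axis along the ridge), and then rock it over sideways on the ridge until the hanging pointer settles on the red mark. Finish while holding it like that, still gripped, its foot resting lightly on the ridge and the pointer at rest on the mark; do not lean hard on it, and leave the other things on the desk alone.

Things in the scene. Friction and masses are not known exactly. Their poses are not given: they have to be found in the camera images.
- gauge: Gravity goniometer, loose, about 0.34 kg, standing on the desk. Origin: middle of the foot's underside, z up; white dial faces -x, to the robot within 0.4 rad; +y left as the robot sees it. Grey foot 34 (x) x 80 (y) x 10 mm; round case 92 mm across, 26 mm thick (33 with bezel), centre at z 58, top at z 104; on it a black stem 22 (x) x 26 (y) mm up to z 152. Grip it over the 26 mm, along y.
- grip_point (a point): Point inside the stem, on its axis, 130 mm above the foot's underside: where to grip (with the TCP here the fingertips just clear the case).
- foot_middle (a point): Middle of the foot's underside (the gauge's origin): rests on the ridge.
- pointer (a joint): Angle of the black pendulum pointer on the dial, about the gauge's +x; hangs from the dial's centre, swings about 3 times a second, settles in 1 s. 0: gauge upright; positive: tip towards the gauge's +y. It reads minus the gauge's roll about its +x: leaning the gauge's top to +y (the robot's left) makes it positive. Is reported while held too.
- mark (a joint): Angle of the red mark, a tab 6 mm wide on the dial's lower rim, in the same sense as the pointer: 0.20 to 0.45, left of the middle as the robot sees it. Stiff, stays as set. The pointer is on the mark when both joints agree within about 0.08.
- pointer_tip (a point): Tip of the pointer, 37 mm from the dial's centre, 16 mm in front of the gauge's middle plane.
- mark_point (a point): Middle of the red mark at the pointer tip's radius: the tip lies here when the pointer is on the mark.
- block: Check block, fixed to the desk. Origin: centre of its underside, z up; x points away from the robot within 0.3 rad. Grey base 100 (x) x 80 (y) x 14 mm; on it a blue ridge 70 mm long along the block's x, 24 mm thick, its top a half-round of radius 12 mm, 62 mm above the desk.
- ridge_top (a point): Middle of the ridge's highest line, 62 mm above the desk: where the middle of the foot goes.
- mouse: Black computer mouse on the mat, 115 x 55 x 36 mm; leave alone. Origin: centre of its underside.
- label_roll: White roll of labels, 58 mm across, 33 mm high; leave alone. Origin: centre of its underside.
- filter_1: White round breathing filter, 96 mm across, 104 mm high, at the right; leave alone. Origin: centre of its underside.
- mug: White mug 79 x 114 x 89 mm, behind the mouse, fixed; leave alone. Origin: centre of its underside.
- pc_tower: Black computer tower standing at the right, between the arm's starting place and the work: 185 mm wide (y), 360 mm deep (x) and 406 mm high, fixed. Origin: centre of its underside. Swing the arm round in front of it.

How it is judged:
By the outcome, as a careful person would: the job done as asked, in the order asked, and still so for the second after the job is handed in, while the arm keeps its last pose, push and grip.
It also fails if it takes over 45 s, if anything falls off the work surface, if the arm or the gripper's body presses on something with over 40 N, if the wrist force passes 120 N, or if a joint passes its speed limit or range.

### The arm

A 6-joint arm with a two-finger parallel gripper is mounted at the origin on a cart in front of the work surface, level with it; the furniture and walls round the work are solid. World frame = base frame: x ahead of the robot, y to its left, z up, the work surface at z = 0. Lengths are in m, angles in degrees, forces in N, time in s.
With the tool pointing down it reaches from about 0.3 to 0.85 m from the base axis. Payload 5.4 kg.
Tool frame: the origin (TCP) lies between the finger pads, 19 mm behind the fingertips; this is the grasp point; z points along the fingers, y is the line along which they close (so a half turn about z gives the same grasp; the last joint's range is limited). The gripper opens to 85 mm and grips with 20 to 120 N. Pads are 22 mm wide; open, the fingers measure 114 mm over their backs; the gripper's body (76 mm by 85 mm) begins 54 mm behind the grasp point. The pads swing forward as they close: fully open they stand 13 mm farther back than shut.
Start: joints at [-88.585, 9.076, 91.501, -0, 79.423, -12.038], TCP at [0.134, -0.559, 0.25] pointing down, gripper open.
Joint ranges: [-166.64, 166.64], [-54.1, 131.32], [10.49, 154.53], [-73.88, 253.88], [9.74, 151.15], [-171.62, 171.62]. Speed limits (degrees/s): [147.25, 147.25, 180, 180, 180, 180].

### API

Orientations are given as [roll, pitch, yaw] about the fixed x, y, z axes, in that order (R = Rz(yaw) Ry(pitch) Rx(roll)).
In Python, from plant import manip, solver, eyes, job gives the robot as it stands. The module is installed in compiled form; this text tells all that it offers. Calls block until the motion is done:
- manip.move_to(position, orientation): joint-space move of the TCP to a pose.
- manip.line_to(position, rate=0.15, frame=None, contact_N=None): straight line of the TCP; frame=None keeps the orientation; rate is the mean speed in m/s. With contact_N (N) it stops when the force on the tool has changed by that much, and returns True; else False.
- manip.move_j(angles): joint-space move.
- manip.move_gripper(opening, force=None): finger opening in m; force is the grip in N (None keeps the last); returns when the fingers have stopped.
- manip.dwell(seconds).
- solver.inverse_kinematics(position, orientation): joint angles nearest the present ones, or None.
- eyes.get_image(name): name is "scene" or "top" or "wrist"; returns the picture (480x640x3 uint8, blue, green, red); there is no depth.
- eyes.get_calibration(name): a dict with "fx", "fy", "cx", "cy" (pixels), "origin" and "rotation" of the camera in the world; the wrist camera has in their place "hand_eye" (4x4, takes a point from camera to tool coordinates, whose origin is the TCP and whose axes are the flange's). Camera axes: x right, y down, z forward; pixel columns grow to the right and rows downward; lengths in m; the calibration is good to about 2 mm. The wrist camera is an equidistant fisheye: a pixel r from the principal point sees the ray r / f radians off the axis. A picture is of the moment at which its call begins: read the wrist's pose just before it. get_calibration takes no time and is no camera call.
A pose or a line that the arm cannot do raises manip.PlanningError and nothing moves.
- job.job_done(): hands the job in; it is judged then, once.
Readings, each from a call of its own:
- manip.current_time_s(): time.
- manip.current_qpos(): joint angles.
- manip.current_joint_vel(): joint speeds.
- manip.current_joint_efforts(): joint torques, N m.
- manip.current_ee_pos(): TCP position.
- manip.current_tool_rot(): TCP orientation.
- manip.current_contact_force(): force on the tool from outside, world axes, zero at the start.
- manip.current_ft_torque(): the same for the moment, N m.
- manip.current_width(): finger opening in m.
- manip.current_finger_force(): force on a finger pad.
Only numpy, scipy, OpenCV 4.12 (cv2) and the standard library are available. Lean on these libraries where they do the work, as an engineer would, in place of code of your own. Each camera call takes 0.05 s, during which the arm holds its last target. There are 200 camera calls.

## Working session

There is one attempt and no reset: what is moved stays moved. The work goes in short steps, each a Python script; the robot and the scene stay as the last script left them, time stands still between calls to the robot, and variables do not carry over. Pictures are saved under pics/ and viewed, at most 10 in all, crops included, and the job is handed in when it is done.

```bash
mkdir -p pics; python3 - <<'E'
from plant import manip, solver, eyes, job
import cv2, numpy as np
for n in ("scene","top"):
    im=eyes.get_image(n); cv2.imwrite(f"pics/{n}0.png",im)
for n in ("scene","top","wrist"):
    print(n,eyes.get_calibration(n))
print(manip.current_time_s(),manip.current_tool_rot(),manip.current_width())
E
```

```text
scene {'fx': 515.0646300839721, 'fy': 515.0646300839721, 'cx': 313.48105809360135, 'cy': 234.2877871347866, 'origin': array([-0.20354897,  0.81878541,  0.68946   ]), 'rotation': array([-117.38249758,   -0.73773478, -137.76838912])}
top {'fx': 564.1434971087111, 'fy': 564.1434971087111, 'cx': 310.5420070351417, 'cy': 236.33792358195942, 'origin': array([ 0.44632397, -0.01640179,  1.36656446]), 'rotation': array([-176.91977153,   -0.63674387,  -90.08445269])}
wrist {'fx': 371.64829954431775, 'fy': 371.64829954431775, 'cx': 315.2245720481207, 'cy': 235.1020591236091, 'hand_eye': array([[ 7.23984100e-04, -9.55572260e-01, -2.94756056e-01,
         7.54629817e-02],
       [ 9.99999736e-01,  7.11951538e-04,  1.48131879e-04,
         1.82959979e-04],
       [ 6.83013130e-05, -2.94756085e-01,  9.55572522e-01,
        -1.23104735e-01],
       [ 0.00000000e+00,  0.00000000e+00,  0.00000000e+00,
         1.00000000e+00]])}
0.1 [-1.79906574e+02 -1.87711742e-02  1.34523179e+01] 0.08540517212663684
```

View pics/scene0.png

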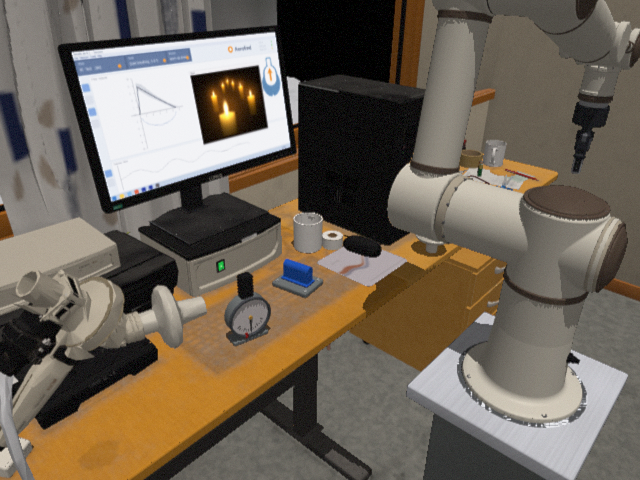

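View pics/top0.png

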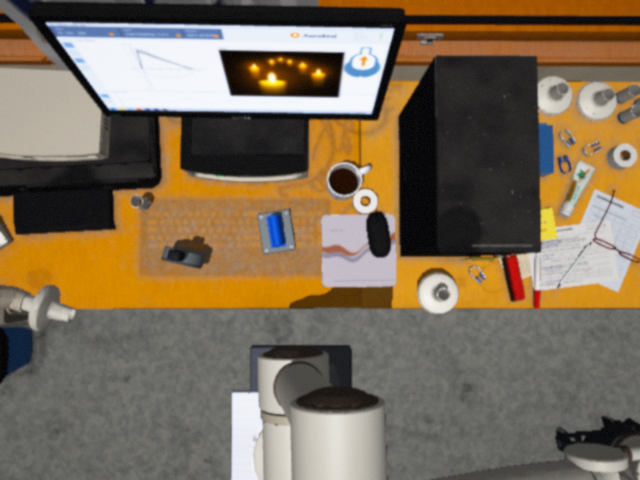

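The scene view shows the gauge at (247,315) with its stem at (245,285), and the blue ridge at (297,270). In the top view the gauge is at (185,255) and the ridge at (276,230). The tower stands at the right.

```bash
cat > h.py <<'E'
import numpy as np, cv2
from scipy.spatial.transform import Rotation as Rn
from plant import manip, solver, eyes, job
def R(rpy): return Rn.from_euler('xyz',rpy,degrees=True).as_matrix()
def ray(name,uv,pose=None):
    c=eyes.get_calibration(name); x=(uv[0]-c['cx'])/c['fx']; y=(uv[1]-c['cy'])/c['fy']
    if name!='wrist':
        return np.array(c['origin']), R(c['rotation'])@[x,y,1]
    r=np.hypot(x,y); d=np.array([x*np.sinc(r/np.pi),y*np.sinc(r/np.pi),np.cos(r)])
    H=c['hand_eye']; p,Rt=pose[0],R(pose[1])
    return p+Rt@H[:3,3], Rt@H[:3,:3]@d
def onz(name,uv,z,pose=None):
    o,d=ray(name,uv,pose); return o+d*(z-o[2])/d[2]
def tri(a,b):
    A=np.zeros((3,3));v=np.zeros(3)
    for o,d in (a,b):
        d=d/np.linalg.norm(d);P=np.eye(3)-np.outer(d,d);A+=P;v+=P@o
    return np.linalg.solve(A,v)
def snap(fn=None):
    pose=(np.array(manip.current_ee_pos()),np.array(manip.current_tool_rot())); im=eyes.get_image('wrist')
    if fn: cv2.imwrite('pics/'+fn,im)
    return im,pose
E
python3 - <<'E'
from h import *
t=cv2.imread('pics/top0.png'); s=cv2.imread('pics/scene0.png')
m=cv2.inRange(cv2.cvtColor(t,cv2.COLOR_BGR2HSV),(105,150,60),(125,255,255)); m[:, :240]=0;m[:,310:]=0;m[:190]=0;m[270:]=0
r=cv2.minAreaRect(cv2.findNonZero(m)); print(r)
print([onz('top',p,0.056)[:2].round(4) for p in cv2.boxPoints(r)], onz('top',r[0],0.056))
print('gauge', onz('top',(183,253),0.1), onz('top',(170,252),0.15))
a=cv2.resize(t[190:290,130:310],None,fx=4.4,fy=4.4,interpolation=cv2.INTER_CUBIC)[:, :800]
cv2.imwrite('pics/c1.png',a)
cv2.imwrite('pics/c2.png',cv2.resize(s[250:360,210:335],None,fx=5,fy=5,interpolation=cv2.INTER_CUBIC))
E
```

```text
((275.6162414550781, 230.40272521972656), (32.5961799621582, 14.608495712280273), 81.02737426757812)
[array([0.5657, 0.0729]), array([0.571 , 0.0394]), array([0.4959, 0.0274]), array([0.4906, 0.0609])] [0.53072918 0.05016226 0.056     ]
gauge [0.4773485  0.25509947 0.1       ] [0.47830762 0.27229324 0.15      ]
```

View pics/c1.png

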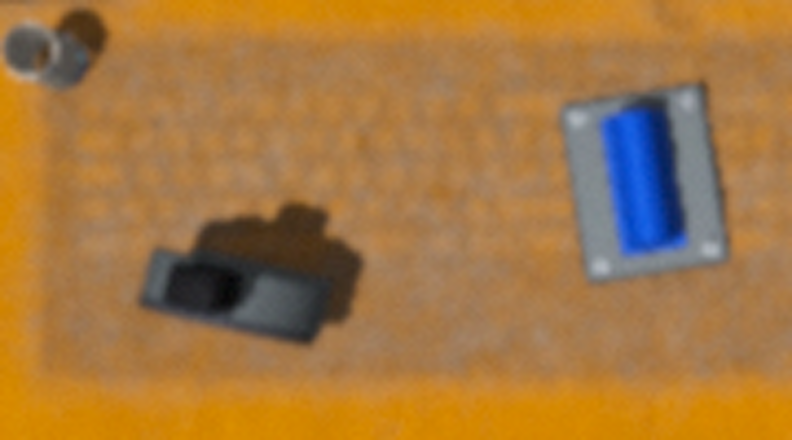

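View pics/c2.png

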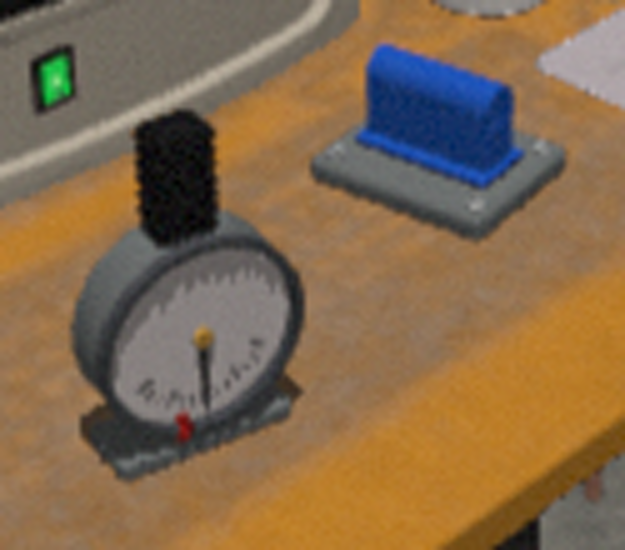

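The crops show the gauge foot's corners in the first crop at about (155,248), (140,300), (312,343) and (328,290), which gives a yaw near -13°. The block's yaw is about +8.5°. The red mark is left of the pointer. Next I'll swing the arm round folded in and take a wrist view of the dial.

```bash
python3 - <<'E'
from h import *
f=lambda p:onz('top',(p[0]/4.4+130,p[1]/4.4+190),0.01)
C=[f(p) for p in [(155,248),(140,300),(312,343),(328,290)]]; g=np.mean(C,0); print('foot',g, np.degrees(np.arctan2(*(-(C[0]-C[3])*[1,-1,1])[:2])))
B=[onz('top',(p[0]/4.4+130,p[1]/4.4+190),0.014) for p in [(565,105),(705,85),(728,255),(590,280)]]; print('base',np.mean(B,0))
print('tower front', onz('top',(410,243),.406),onz('top',(538,248),.406))
Rg=Rn.from_euler('z',-13.6,degrees=True).as_matrix()
H=eyes.get_calibration('wrist')['hand_eye']
q=manip.current_qpos()
qa=solver.inverse_kinematics([0.01,-0.36,0.35],manip.current_tool_rot())
print('qa',qa)
for t in (30,40,50):
  for d,h in((.2,.22),(.22,.26),(.16,.26)):
    Rt=Rg@R([0,-t,0])@R([0,180,0])
    cam=g+Rg@[-d,0,h]; p=cam-Rt@H[:3,3]
    e=Rn.from_matrix(Rt).as_euler('xyz',degrees=True)
    print(t,d,h,p.round(3),solver.inverse_kinematics(p,e))
E
```

```text
foot [0.46972822 0.27398929 0.01      ] -13.70785736124225
base [0.53161904 0.04885388 0.014     ]
tower front [ 0.48646034 -0.19697454  0.406     ] [ 0.4776772 -0.4163374  0.406    ]
qa [-1.07827990e+02 -2.80198608e+01  1.12966547e+02 -3.25976207e-02
  9.51429047e+01 -3.12832197e+01]
30 0.2 0.22 [0.399 0.291 0.161] [ 34.61883056  -7.02106283 123.1468683  -30.58429405  47.12079645
 -23.98654866]
30 0.22 0.26 [0.379 0.296 0.201] [ 36.8265922  -12.0227351  122.44525955 -28.82092345  53.07973384
 -25.37187752]
30 0.16 0.26 [0.438 0.282 0.201] [ 30.55919779  -7.47643535 118.53256466 -27.14673333  49.76680665
 -31.6127503 ]
40 0.2 0.22 [0.408 0.289 0.184] [ 38.08109267  -8.5281654  125.19744025 -44.92356863  45.57437104
 -10.97287856]
40 0.22 0.26 [0.389 0.293 0.224] [ 40.47508807 -13.49139776 124.32908616 -41.81900848  51.32001551
 -14.19291619]
40 0.16 0.26 [0.447 0.279 0.224] [ 33.65441824  -9.47617916 120.97422572 -40.49138395  46.63309719
 -19.96431318]
50 0.2 0.22 [0.414 0.287 0.209] [ 41.64971204  -9.05047872 127.06697604 -60.07081178  46.57453125
   2.87105218]
50 0.22 0.26 [0.395 0.292 0.249] [ 44.21747363 -14.05108667 126.11503343 -55.68936018  51.71407601
  -2.15603624]
50 0.16 0.26 [0.453 0.278 0.249] [ 36.86854854 -10.64677173 123.31864857 -55.55878116  45.75916501
  -6.59224291]
```

```bash
python3 - <<'E'
from h import *
g=np.array([.4697,.2740,0.0])
Rg=Rn.from_euler('z',-13.6,degrees=True).as_matrix()
H=eyes.get_calibration('wrist')['hand_eye']
qa=list(solver.inverse_kinematics([0.01,-0.36,0.35],manip.current_tool_rot()))
manip.move_j(qa); qa[0]=30; qa[5]=-20; manip.move_j(qa)
Rt=Rg@R([0,-40,0])@R([0,180,0]); p=g+Rg@[-.22,0,.26]-Rt@H[:3,3]
manip.move_to(p,Rn.from_matrix(Rt).as_euler('xyz',degrees=True))
im,pose=snap('w1.png'); np.savez('w1.npz',p=pose[0],r=pose[1])
cv2.imwrite('pics/top1.png',eyes.get_image('top'))
print(manip.current_time_s(),pose)
E
```

```text
4.5333 (array([0.38950729, 0.29316313, 0.21518707]), array([179.91946047,  40.00830488, 166.22204821]))
```

View pics/w1.png

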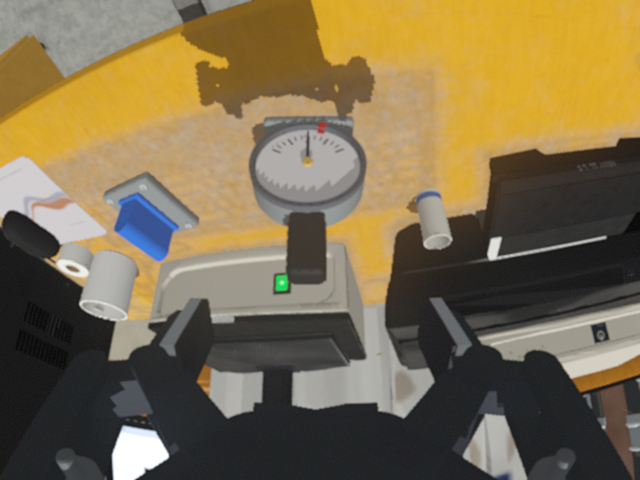

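The wrist view is upside down. It shows the dial hub at (307,160), the red mark at (321,127), the stem at (307,248), the foot's front edge from (265,120) to (352,120), and the ridge at about (147,225).

```bash
python3 - <<'E'
import cv2,numpy as np
im=cv2.imread('pics/w1.png')
a=cv2.resize(im[105:290,240:375],None,fx=3.2,fy=3.2,interpolation=cv2.INTER_CUBIC)
b=cv2.resize(im[160:270,95:205],None,fx=3.2,fy=3.2,interpolation=cv2.INTER_CUBIC)
o=np.zeros((592,790,3),np.uint8); o[:a.shape[0],:a.shape[1]]=a; o[:b.shape[0],435:435+b.shape[1]]=b
cv2.imwrite('pics/c3.png',o)
E
```

```text
(no output)
```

View pics/c3.png

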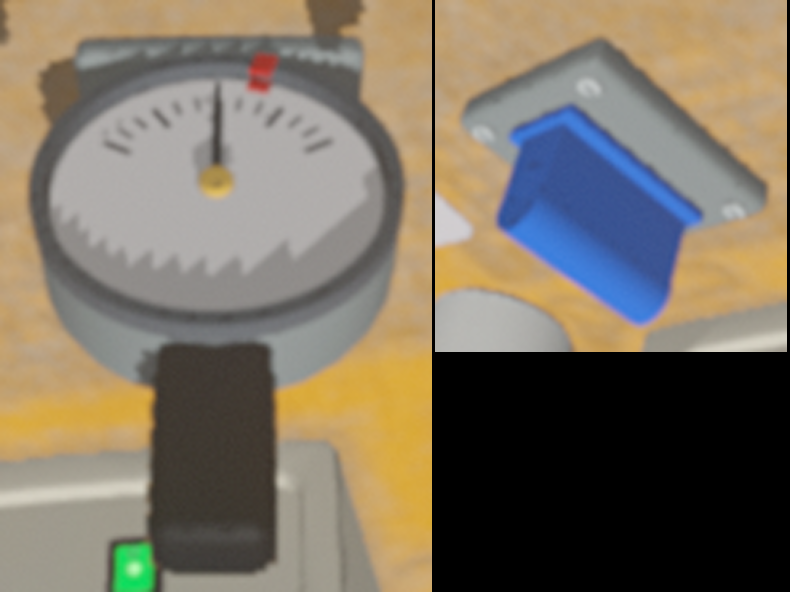

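```bash
cat > m.py <<'E'
from h import *
z=np.load('w1.npz'); P=(z['p'],z['r'])
w=lambda x,y:(x/3.2+240,y/3.2+105); wb=lambda x,y:((x-435)/3.2+95,y/3.2+160)
s=lambda x,y:(x/5+210,y/5+250); t=lambda x,y:(x/4.4+130,y/4.4+190)
ang=lambda d:np.degrees(np.arctan2(-d[0],d[1]))
hub=tri(ray('wrist',w(216,182),P),ray('scene',s(203,337))); print('hub',hub)
L=onz('wrist',w(78,44),.004,P);Rr=onz('wrist',w(362,42),.004,P); print('foot front',L,Rr,(L+Rr)/2,np.linalg.norm(L-Rr),ang(Rr-L))
# stem top
a=onz('wrist',w(157,568),.15,P);b=onz('wrist',w(272,568),.15,P);print('stemtop back',a,b,np.linalg.norm(a-b),ang(b-a))
a=onz('wrist',w(155,528),.152,P);b=onz('wrist',w(275,528),.152,P);print('stemtop front',a,b,np.linalg.norm(a-b),ang(b-a))
print('stem top centre top cam',onz('top',t(200,286),.15))
for yaw in(-13,-14):
  Rg=Rn.from_euler('z',yaw,degrees=True).as_matrix()
  def dial(name,uv,x,pose=None):
    o,d=ray(name,uv,pose); n=Rg[:,0]; k=(((hub-o)@n)+x)/(d@n); return Rg.T@(o+k*d-hub)
  for nm,q in(('red',(261,73)),('redin',(259,87)),('tip',(218,84))):
    v=dial('wrist',w(*q),0,P); print(yaw,nm,v.round(4),np.hypot(*v[1:]),np.arctan2(v[1],-v[2]))
  v=dial('scene',s(185,428),0); print('scene red',v,np.arctan2(v[1],-v[2]))
bt=[onz('top',t(*p),.014) for p in[(577,118),(688,100),(711,248),(600,265)]]
bw=[onz('wrist',wb(*p),.014,P) for p in[(590,88),(735,211),(483,133)]]
print('bolts top',np.round(bt,4),np.mean(bt,0)); print('bolts wrist',np.round(bw,4),(bw[1]+bw[2])/2)
d=lambda v:np.degrees(np.arctan2(v[1],v[0]))
print('yaw',d(bt[0]-bt[3]),d(bt[1]-bt[2]),d(bw[1]-bw[0]),ang(bw[0]-bw[2])if 0 else ang(bw[0]-bw[2]))
E
python3 m.py
```

```text
hub [0.45515924 0.27106634 0.0599269 ]
foot front [0.44882244 0.2328593  0.004     ] [0.46705803 0.30886189 0.004     ] [0.45794023 0.27086059 0.004     ] 0.07815963958542943 -13.492148694785483
stemtop back [0.47791482 0.25306359 0.15      ] [0.4837675  0.27724609 0.15      ] 0.024880665999704066 -13.605180344172025
stemtop front [0.45609771 0.25947757 0.152     ] [0.46173631 0.28265632 0.152     ] 0.02385473432717827 -13.67253361322398
stem top centre top cam [0.47184344 0.26052007 0.15      ]
-13 red [ 0.      0.0115 -0.039 ] 0.0406515148071452 0.2871987531977673
-13 redin [-0.      0.0109 -0.0334] 0.03509956664403752 0.3164698462023141
-13 tip [-0.      0.0003 -0.0347] 0.034718611951076346 0.008165468174471065
scene red [ 6.24500451e-17  9.91338679e-03 -4.26781498e-02] 0.22823511422380569
-14 red [-0.      0.0115 -0.0392] 0.04087726093670821 0.28569216761444033
-14 redin [ 0.      0.0109 -0.0336] 0.035306793898212924 0.31466969174000337
-14 tip [ 0.      0.0003 -0.0347] 0.034724261026353474 0.008159832345732242
scene red [-1.30104261e-18  9.83065327e-03 -4.28289014e-02] 0.22562496217123784
bolts top [[0.5662 0.0871 0.014 ]
 [0.576  0.0265 0.014 ]
 [0.4951 0.0139 0.014 ]
 [0.4859 0.0744 0.014 ]] [0.53077574 0.05049386 0.014     ]
bolts wrist [[0.4904 0.0756 0.014 ]
 [0.5713 0.0895 0.014 ]
 [0.4992 0.0164 0.014 ]] [0.53525549 0.05297363 0.014     ]
yaw 9.035432482649146 8.843476601462838 9.727078953529162 8.451934011332886
```

```bash
cat >> h.py <<'E'
def gori(yaw,roll=0):  # tool orientation for gauge at yaw, roll(deg) about own x
    return Rn.from_matrix(Rn.from_euler('z',yaw,degrees=True).as_matrix()@R([roll,0,0])@R([0,180,0])).as_euler('xyz',degrees=True)
def st():
    print('t',round(manip.current_time_s(),2),'ee',np.round(manip.current_ee_pos(),4),np.round(manip.current_tool_rot(),2),'F',np.round(manip.current_contact_force(),2),'M',np.round(manip.current_ft_torque(),2),'w',round(manip.current_width(),4))
E
python3 - <<'E'
from h import *
g=np.array([.4705,.2672,0]); o=gori(-13.6)
manip.move_to(g+[0,0,.24],o); st()
print(manip.line_to(g+[0,0,.131],rate=.08,contact_N=6)); st()
manip.move_gripper(0.0,force=50); st()
manip.line_to(g+[0,0,.25],rate=.08); manip.dwell(.3); st()
cv2.imwrite('pics/s2.png',eyes.get_image('scene'))
b=np.array([.533,.0517,0])
manip.move_to(b+[0,0,.062+.13+.04],gori(9)); manip.dwell(.3); st()
im,p=snap('w2.png'); np.savez('w2.npz',p=p[0],r=p[1])
cv2.imwrite('pics/s3.png',eyes.get_image('scene')); cv2.imwrite('pics/top3.png',eyes.get_image('top'))
o=np.zeros((560,800,3),np.uint8)
s=cv2.imread('pics/s3.png')[190:310,240:360]; t=cv2.imread('pics/top3.png')[180:270,220:320]
s=cv2.resize(s,(400,400),interpolation=cv2.INTER_CUBIC);t=cv2.resize(t,(400,360),interpolation=cv2.INTER_CUBIC)
o[:400,:400]=s;o[:360,400:]=t;cv2.imwrite('pics/c4.png',o)
E
```

```text
t 5.33 ee [0.4701 0.267  0.24  ] [-1.7995e+02  3.0000e-02  1.6634e+02] F [-0.38  0.69  1.31] M [-0.05  0.03  0.03] w 0.0851
False
t 6.85 ee [0.4709 0.2673 0.1316] [1.7997e+02 6.0000e-02 1.6640e+02] F [-0.68  1.27  0.92] M [-0.    0.03  0.04] w 0.0854
t 7.42 ee [0.4706 0.2671 0.1312] [-1.7999e+02  2.0000e-02  1.6640e+02] F [-0.58 -0.45  1.59] M [-0.1  -0.02  0.  ] w 0.0255
t 9.37 ee [0.4704 0.2672 0.2498] [-1.7999e+02 -1.0000e-02  1.6640e+02] F [ 0.49  0.18 -4.8 ] M [ 0.   -0.    0.02] w 0.0255
t 10.62 ee [0.5329 0.0527 0.2321] [ 1.7999e+02  1.0000e-02 -1.7092e+02] F [ 0.17  0.02 -4.96] M [-0.05  0.02  0.03] w 0.0254
```

View pics/c4.png

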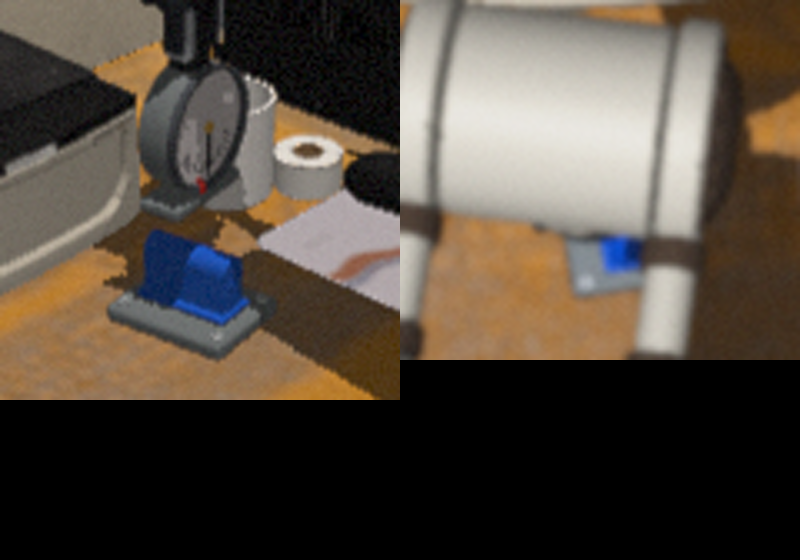

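View pics/w2.png

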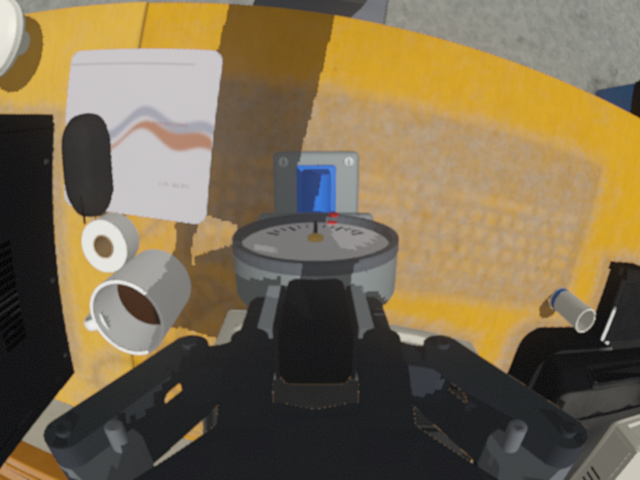

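The scene crop shows the gauge hanging upright above the ridge. The wrist view has the front bolts at (283,161) and (349,161), the ridge at column 316 and the hub at (316,238), so it is laterally centred and square. I'll check the fore-aft offset with the front bolts before lowering.

```bash
python3 - <<'E'
from h import *
z=np.load('w2.npz');P=(z['p'],z['r'])
a=onz('wrist',(283,161),.014,P);b=onz('wrist',(349,161),.014,P);m=(a+b)/2
Rb=R([0,0,9]);print(a,b,np.linalg.norm(a-b),np.degrees(np.arctan2(-(b-a)[0],(b-a)[1])))
print('centre',m+Rb@[.041,0,0],'TCP',P[0])
h=onz('wrist',(316,238),.10+.0005,P); print('gauge mid from hub plane', h+Rb@[.016,0,0])
im=cv2.imread('pics/w2.png'); hs=cv2.cvtColor(im,cv2.COLOR_BGR2HSV)
mm=cv2.inRange(hs,(105,140,40),(125,255,255)); mm[:150]=0;mm[230:]=0;mm[:,:270]=0;mm[:,360:]=0
for r in(172,185,200,208): c=np.where(mm[r])[0]; print(r,c.min(),c.max())
# ridge front top line
E
```

```text
[0.49727756 0.01689267 0.014     ] [0.48764776 0.07677512 0.014     ] 0.0606518038820098 9.135618337017338
centre [0.53295788 0.05324771 0.014     ] TCP [0.53291957 0.05266457 0.2320919 ]
gauge mid from hub plane [0.55436612 0.05655827 0.1005    ]
172 298 334
185 298 334
200 298 334
208 298 334
```

```bash
python3 - <<'E'
from h import *
b=np.array([.533,.0530,0]); o=gori(9)
manip.line_to(b+[0,0,.205],rate=.06,frame=o); manip.dwell(.3); st()
print(manip.line_to(b+[0,0,.186],rate=.015,contact_N=2)); st()
manip.dwell(.3); st()
E
```

```text
t 11.67 ee [0.5332 0.053  0.2054] [-1.7999e+02  4.0000e-02 -1.7100e+02] F [ 0.68  0.57 -4.32] M [-0.01  0.03 -0.02] w 0.0255
True
t 12.47 ee [0.5329 0.053  0.193 ] [ 1.80e+02 -2.00e-02 -1.71e+02] F [ 0.03 -0.31  4.7 ] M [ 0.02 -0.08 -0.02] w 0.0252
t 12.78 ee [0.5329 0.053  0.1931] [ 1.80e+02 -1.00e-02 -1.71e+02] F [ 0.26 -0.4   5.55] M [-0.03 -0.06  0.03] w 0.0254
```

```bash
cat >> h.py <<'E'
B=np.array([.533,.0530,0]); Lg=.1312; r=.012
def rock(th,dz=0,yaw=9,rate=.03):
    n=np.array([0,np.sin(th),np.cos(th)]);t=np.array([0,np.cos(th),-np.sin(th)])
    p=np.array([0,0,.062-r])+r*n-r*th*t+Lg*n+[0,0,dz]
    manip.line_to(B+R([0,0,yaw])@p,rate=rate,frame=gori(yaw,-np.degrees(th)))
E
python3 - <<'E'
from h import *
rock(0,0.0002); manip.dwell(.2); st()
for th in (.06,.12,.18,.24,.30):
    rock(th,0.0002); st()
manip.dwell(1.2); st()
im,p=snap('w3.png'); np.savez('w3.npz',p=p[0],r=p[1]); s=eyes.get_image('scene'); cv2.imwrite('pics/s4.png',s)
o=np.zeros((560,800,3),np.uint8)
o[:,:400]=cv2.resize(s[200:312,265:345],(400,560),interpolation=cv2.INTER_CUBIC)
o[:400,400:]=cv2.resize(im[180:280,260:360],(400,400),interpolation=cv2.INTER_CUBIC)
cv2.imwrite('pics/c5.png',o)
E
```

```text
t 13.22 ee [0.5328 0.053  0.1931] [ 1.7999e+02 -3.0000e-02 -1.7100e+02] F [ 0.07 -0.28 -1.22] M [ 0.05 -0.02  0.01] w 0.0252
t 13.63 ee [0.5315 0.0612 0.1929] [-1.7661e+02 -4.0000e-02 -1.7096e+02] F [ 0.51  0.73 -1.43] M [ 0.27  0.06 -0.02] w 0.0255
t 14.04 ee [0.5303 0.0687 0.1923] [-1.7319e+02 -4.0000e-02 -1.7099e+02] F [-0.4   0.61 -3.25] M [0.34 0.13 0.03] w 0.0252
t 14.45 ee [0.5292 0.0763 0.1912] [-1.6975e+02 -3.0000e-02 -1.7099e+02] F [-0.45  0.52 -2.69] M [0.39 0.07 0.02] w 0.0253
t 14.86 ee [0.528  0.0839 0.1898] [-1.6631e+02 -2.0000e-02 -1.7099e+02] F [ 0.32  0.41 -3.76] M [ 0.41  0.1  -0.01] w 0.0256
t 15.27 ee [0.5269 0.0914 0.188 ] [-1.6286e+02 -2.0000e-02 -1.7099e+02] F [-0.84 -0.69 -3.81] M [0.41 0.14 0.01] w 0.0255
t 16.47 ee [0.5269 0.0914 0.1881] [-162.81    0.   -171.  ] F [-0.24 -0.02 -3.92] M [0.35 0.09 0.01] w 0.0253
```

View pics/c5.png

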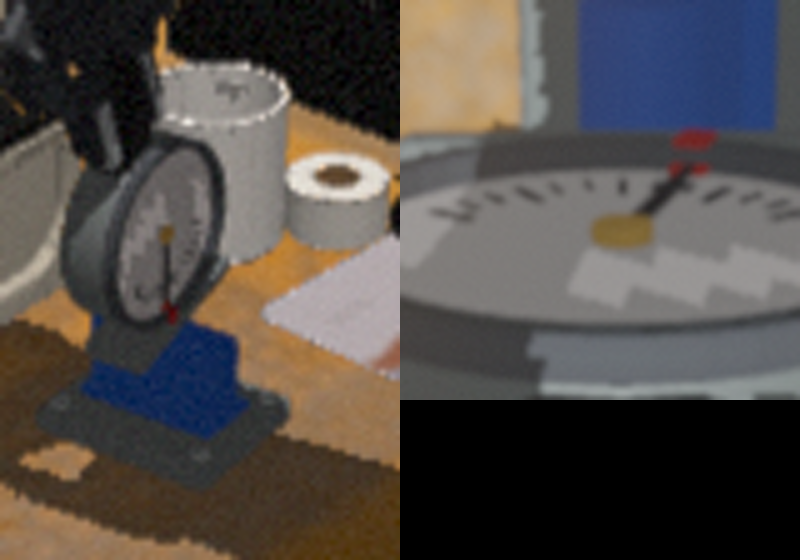

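The pointer tip is at (688,167) in the crop and lies on the inner part of the red tab at (690,170). The foot is on the ridge, but contact is barely loaded. I'll settle it to a light contact and triangulate the mark angle.

```bash
python3 - <<'E'
from h import *
def F(): 
    f=[]
    for _ in range(8): manip.dwell(.05); f.append(manip.current_contact_force())
    return np.mean(f,0)
f0=F(); print(f0)
for k in range(6):
    rock(.30,0.0001-.0001*k,rate=.01); f=F(); print(k,f.round(2))
    if f[2]>-1.5: break
manip.dwell(.8); st()
im,p=snap('w4.png'); s=eyes.get_image('scene'); cv2.imwrite('pics/s5.png',s)
def red(i,box):
    h=cv2.cvtColor(i,cv2.COLOR_BGR2HSV); m=cv2.inRange(h,(0,150,60),(8,255,255))|cv2.inRange(h,(172,150,60),(180,255,255))
    k=np.zeros_like(m);x0,x1,y0,y1=box;k[y0:y1,x0:x1]=m[y0:y1,x0:x1]; mo=cv2.moments(k,True);return mo['m10']/mo['m00'],mo['m01']/mo['m00'],mo['m00']
w=red(im,(310,350,205,230)); q=red(s,(285,310,250,270)); print(w,q)
m=tri(ray('wrist',w[:2],p),ray('scene',q[:2]))
# hub: gold pixels
hw=(260+622/4,180+231/4); hs=(265+166/5,200+234/5)
hub=tri(ray('wrist',hw,p),ray('scene',hs)); print(hub,m)
Rg=R([0,0,9])@R([-np.degrees(.30),0,0]); v=Rg.T@(m-hub); print(v,np.hypot(*v[1:]),'mark',np.arctan2(v[1],-v[2]))
u=(m-hub); u=R([0,0,9]).T@u; print('deviation of mark from vertical',np.arctan2(u[1],-u[2]))
E
```

```text
[ 0.02812915 -0.16457972 -4.06472135]
0 [ 0.25  0.35 -3.91]
1 [-0.31  0.29 -3.55]
2 [-0.63  0.41 -1.8 ]
3 [-0.69  0.35  0.17]
t 20.37 ee [0.527  0.0914 0.1878] [-1.6281e+02  2.0000e-02 -1.7100e+02] F [-1.93  0.52  3.89] M [ 0.22  0.42 -0.05] w 0.0253
(333.0, 215.1851851851852, 27.0) (298.8333333333333, 262.3333333333333, 6.0)
[0.48469985 0.11445444 0.15194884] [0.51466125 0.06704342 0.07688337]
[ 0.02217581 -0.02703013 -0.0869363 ] 0.09104146423993163 mark -0.30144371396382114
deviation of mark from vertical -0.6014437139638212
```

```bash
python3 - <<'E'
from h import *
p=(np.array(manip.current_ee_pos()),np.array(manip.current_tool_rot()))
hub=tri(ray('wrist',(315.5,237.75),p),ray('scene',(298.2,246.8))); m=tri(ray('wrist',(333,215.2),p),ray('scene',(298.83,262.33)))
u=R([0,0,9]).T@(m-hub); print(hub,m,u,'dev',np.arctan2(u[1],-u[2]))
def F(): 
    f=[]
    for _ in range(10): manip.dwell(.1); f.append(manip.current_contact_force())
    return np.mean(f,0)
print(F().round(2))
for dz in(-.00015,-.0001,-.00005,0):
    rock(.30,dz,rate=.01); manip.dwell(.5); f=F(); print(dz,f.round(2))
    if f[2]<-0.3: break
st()
E
```

```text
[0.51689434 0.06779162 0.11788906] [0.51463946 0.06707865 0.07691639] [-0.00233866 -0.00035145 -0.04097267] dev -0.00857757784651402
[-1.21  1.69  4.21]
-0.00015 [-1.19  1.8   4.83]
-0.0001 [-1.09  1.38  5.13]
-5e-05 [-0.62  2.01  4.71]
0 [-0.34  1.56  3.86]
t 28.47 ee [0.5269 0.0914 0.1878] [-162.81   -0.   -171.  ] F [-0.96  1.43  3.27] M [ 0.2   0.03 -0.03] w 0.0256
```

```bash
python3 - <<'E'
from h import *
def F(): 
    f=[]
    for _ in range(8): manip.dwell(.08); f.append(manip.current_contact_force())
    return np.mean(f,0)
for dz in(.00015,.00025,.00035,.00045):
    rock(.30,dz,rate=.01); f=F(); print(dz,f.round(2))
    if f[2]<0: break
manip.dwell(1.0); print(F().round(2)); st()
im,p=snap('w6.png')
cv2.imwrite('pics/c6.png',cv2.resize(im[150:300,240:400],None,fx=4,fy=4,interpolation=cv2.INTER_CUBIC))
E
```

```text
0.00015 [0.04 1.5  1.68]
0.00025 [ 0.61  0.38 -1.5 ]
[-0.02  0.05 -4.27]
t 31.97 ee [0.5269 0.0914 0.1881] [-162.81   -0.   -171.  ] F [ 0.84  0.37 -4.49] M [ 0.41  0.1  -0.  ] w 0.0254
```

View pics/c6.png

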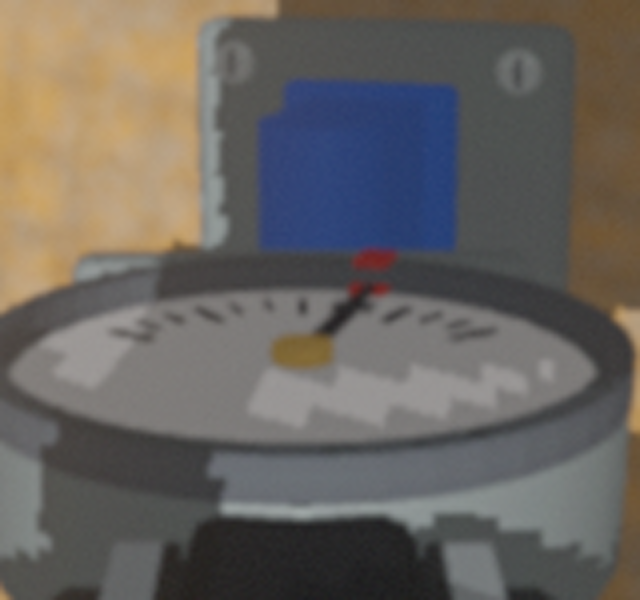

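The pointer tip at (368,290) is on the mark at (370,288). The foot has just unloaded, so I'll lower by about 0.15 mm for a light steady contact.

```bash
python3 - <<'E'
from h import *
def F(): 
    f=[]
    for _ in range(6): manip.dwell(.05); f.append(manip.current_contact_force())
    return np.mean(f,0)
for dz in(.0001,.00003,-.00004,-.0001):
    rock(.30,dz,rate=.01); manip.dwell(1.3); f=F(); print(dz,f.round(2),round(manip.current_time_s(),1))
    if f[2]>-2: break
manip.dwell(.6); f=F(); print(f.round(2),manip.current_time_s())
if -3<f[2]<6: print(job.job_done())
E
```

```text
0.0001 [ 0.15  0.5  -3.79] 33.9
3e-05 [-0.28  0.06 -3.11] 35.7
-4e-05 [-0.79  0.77 -0.48] 37.6
[-0.59  0.45 -0.07] 38.4667
the job is handed in; nothing more can be done
None
```

The gauge is standing on the ridge, still gripped and rocked over to 0.30 rad, with about 4 N on its foot. In the last camera view the pointer was on the red mark, and the job was handed in at 38.5 s; I haven't seen a verdict.

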